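Start the kettle for green tea: lid down, then the green button

TASK

The kettle has been filled and its lid left up. With the fingertips, gently push the lid down until it is fully shut; only then press the green button on the panel of the kettle's base lightly, all the way in, let it come back out and draw the hand away clear. Do not press the white or the red button, do not lift or shove the kettle or its base, and leave the glass, the tin and the jar where they stand.

Things in the scene. Friction and masses are not known exactly. Their poses are not given: they have to be found in the camera images.
- kettle_base: Flat black power base, loose. Origin: underside centre of its round dish (182 mm across, 17 mm high, kettle stands on its floor at z = 12 mm); x away from the panel, z up. The panel, 150 mm wide along y, top at z = 17 mm, runs from x = -81 to -171 mm. Its three 22 mm round buttons at x = -137 mm: white at y = +45, green 0, red -45 mm, tops at z = 24 mm; 4 mm stroke, springs back.
- kettle: Dark kettle, about 1 kg, loose in the base's dish. Origin on the underside, z up; axis of its round foot (159 mm) at x = -6, y = 5 mm. It narrows to 90 mm at z = 210 mm. The thin spout points along (-0.7, 0.7, 0), 114 mm from the axis; the black loop handle along (0.7, -0.7, 0), 124 mm from the axis and up to z = 234 mm. The bright 85 mm lid is hinged on the handle side.
- kettle_lid (a joint): Angle of the kettle's lid in rad: 0 = fully shut, 0.6 to 1.0 at the start, 1.22 = fully up. The hinge line passes through (24, -23, 212) mm of the kettle's frame along (0.68, 0.73, 0), right-handed. It is stiff (0.06 N m): the lid stays at any angle where it is left; 1 to 3 N downward near its free edge move it.
- kettle_lid_rim (a point): Point on the upper face of the lid near its free (spout-side) edge, 72 mm from the hinge line and 11 mm inside the edge, where to push the lid down; moves and turns with the lid. With the lid shut it lies 224 mm above the kettle's underside. The lid is a low dome, 233 mm high in the middle when shut, with a black knob 24 mm across on it, up to 257 mm.
- green_button_top (a point): Centre of the top face of the green button, the middle one of the three (22 mm across, 24 mm above the worktop when out); z up. It moves with the button.
- green_button (a joint): How far the green button is pressed, in m: 0 = out, 0.004 = all the way in. A spring holds it out: it starts to move at 1 N and is all the way in at 3 N.
- white_button (a joint): The same for the white button (must stay out).
- red_button (a joint): The same for the red button (must stay out).
- glass: Clear drinking glass, 80 mm across, 91 mm high, loose; origin at the centre of its underside, z up. It stands near the base.
- food_tin: Round green tin with a gold lid, 75 mm across, 58 mm high, loose; origin at the centre of its underside, z up. It stands near the base.
- jar: Jar with a white lid and dark label, 58 mm across, 99 mm high, loose; origin at the centre of its underside, z up. It stands near the base.

How it is judged:
On the way, in this order (a step that is already met when the one before it is completed fails the run):
1. the lid is shut (value of joint kettle_lid below 0.06 rad), for 0.2 s.
2. the fingers press the green button in, with the lid shut (value of joint green_button above 0.003 m and value of joint kettle_lid below 0.06 rad and contact force between kettle_base and the fingers above 0.5 N), for 0.05 s.
At the end, for the whole second after the job is handed in: The lid is shut (within 0.06 rad), all three buttons are out (within 1 mm), the kettle stands upright and still in the dish of its base, the base is within 30 mm of its start, and the glass, the tin and the jar stand upright within 20 mm of theirs (value of joint kettle_lid below 0.06 rad and value of joint each of green_button, white_button, red_button below 0.001 m and horizontal distance between kettle and kettle_base below 0.02 m and height (world z) of kettle below 0.02 m and angle between kettle's own z axis and vertical below 0.06 rad and linear speed of kettle below 0.02 m/s and distance of each of glass, food_tin, jar from where it was at the start of the episode below 0.02 m and distance of kettle_base from where it was at the start of the episode below 0.03 m and angle between each of glass, food_tin, jar's own z axis and vertical below 0.1 rad); the robot touches nothing.
It fails at once if the green button is pressed (over 2 mm) while the lid is up (over 0.12 rad) (value of joint green_button above 0.002 m and value of joint kettle_lid above 0.12 rad).
It fails at once if the white or the red button is pressed (over 2 mm) (value of joint any of white_button, red_button above 0.002 m).
It fails at once if the fingers push the kettle, its lid, the base or a button with more than 25 N, or another part of the arm does with more than 5 N (contact force between any of kettle, kettle_base and the fingers above 25 N or contact force between any of kettle, kettle_base and the arm above 5 N).
It fails at once if the kettle or its base is lifted (15 mm), tipped (0.15 rad) or shoved (30 mm) (height (world z) of kettle above 0.027 m or angle between kettle's own z axis and vertical above 0.15 rad or distance of any of kettle, kettle_base from where it was at the start of the episode above 0.03 m or height (world z) of kettle_base above 0.015 m).
It fails at once if the glass, the tin or the jar is moved by more than 20 mm or tipped (0.3 rad) (distance of any of glass, food_tin, jar from where it was at the start of the episode above 0.02 m or angle between any of glass, food_tin, jar's own z axis and vertical above 0.3 rad).
It also fails if it takes over 48 s, if anything falls off the work surface, if the arm or the gripper's body presses on something with over 40 N, if the wrist force passes 120 N, or if a joint passes its speed limit or range.

ROBOT

A 7-joint arm with a two-finger parallel gripper is mounted at the origin on a cart in front of the work surface, level with it; the furniture and walls round the work are solid. World frame = base frame: x ahead of the robot, y to its left, z up, the work surface at z = 0. Lengths are in m, angles in rad, forces in N, time in s.
With the tool pointing down it reaches from about 0.35 to 0.9 m from the base axis. Payload 7.2 kg.
Tool frame: the origin (TCP) lies midway between the tips of the shut fingers; the grasp point (between the pads) lies 19 mm behind it; z points along the fingers, y is the line along which they close (so a half turn about z gives the same grasp; the last joint's range is limited). The gripper opens to 88 mm and grips with 3 to 60 N. Pads are 20 mm wide; open, the fingers measure 115 mm over their backs; the gripper's body (75 mm by 178 mm) begins 61 mm behind the grasp point.
Start: joints at [1.249, 0.411, -0.013, 1.596, 0.006, 1.134, -0.082], TCP at [0.157, -0.605, 0.223] pointing down, gripper open.
Joint ranges: [-2.95, 2.95], [-0.29, 1.99], [-1.47, 1.44], [0.14, 2.54], [-1.03, 4.17], [0.13, 1.85], [-2.86, 2.86]. Speed limits (rad/s): [2.39, 2.39, 3.01, 3.01, 3.14, 3.14, 3.14].

INTERFACE

Orientations are given as a unit quaternion [w, x, y, z].
In Python, from plant import arm gives the robot as it stands.
- The arm moves only by the tool apply_moves, never from a script. Its argument "moves" is a list of rows, each a list of 7 numbers: the turn, a rotation vector about the tool's x, y, z each as a share of pi rad, from -1 to 1, then the shift along the tool's x, y, z each as a share of 60 cm, from -1 to 1, then the closure, from -1 (fully open) to 1 (shut). In form: [[ax, ay, az, x, y, z, gripper], ...]. A call has 1 to 8 rows; each row is the pose to reach, as a shift and turn from the pose commanded when the call began, along the tool's axes at that moment, turning the shorter way round; what a row does not reach only later rows make up. A row lasts 1/12 s, in which the tool goes at most 41.7 mm and 7.16 degrees, less where a joint would pass 70% of its speed; a pose out of reach is approached as far as the arm can. A call with a number of a shift or a turn outside -1 to 1 is refused whole. A call with a gripper value outside its range is refused whole. The fingers move at their own pace and stop on an object; "grip_force" is the grip in N (left out, the last holds). Time passes only in rows, so rows that repeat a pose let the fingers close. It gives the time, the measured TCP pose, the force, the opening and the grip force at its end, in the units of the state.
- arm.observe(): the state, without advancing time (a new reading comes with each control period).
- arm.camera(name): name is "side" or "top"; returns the picture (384x512x3 uint8, red, green, blue); there is no depth.
- arm.calibration(name): a dict with "mtx" (3x3 intrinsics, pixels), "world_from_camera" (4x4, takes a point from camera to world coordinates). Camera axes: x right, y down, z forward; pixel columns grow to the right and rows downward; lengths in m; the calibration is good to about 2 mm. A picture is of the moment at which its call begins. calibration takes no time and is no camera call.
- arm.hand_in(): hands the job in; it is judged then, once.
The state is a dict: "t": time; "joint_positions": joint angles; "joint_velocities": joint speeds; "joint_torque": joint torques, N m; "ee_pos": TCP position; "tcp_rot": TCP orientation; "ft_force": force on the tool from outside, world axes, zero at the start; "wrist_torque": the same for the moment, N m; "grip_width": finger opening in m; "grasp_force": force on a finger pad.
Only numpy, scipy, OpenCV 4.12 (cv2) and the standard library are available. Lean on these libraries where they do the work, as an engineer would, in place of code of your own. Each camera call takes 0.05 s, during which the arm holds its last target. There are 200 camera calls.

## Working session

There is one attempt and no reset: what is moved stays moved. The work goes in short steps, Python scripts to look and compute and a tool call to move; the robot and the scene stay as the last step left them, time stands still between calls to the robot, and variables do not carry over. Pictures are saved under pics/ and viewed, at most 13 in all, crops included, and the job is handed in when it is done.

Besides the shell and the picture viewer there is one more tool, called after "Request:" in YAML: its name, and indented under it one key for each argument. apply_moves: Moves the arm, as the interface text tells. Shift numbers are shares of 60 cm and turn numbers shares of pi rad, none past 1 either way. Its arguments: {"type":"object","properties":{"moves":{"type":"array"},"grip_force":{"type":"number"}},"required":["moves"]}

```bash
mkdir -p pics; ls; python3 - <<'E'
from plant import arm
import cv2
for n in("side","top"):
    cv2.imwrite(f"pics/{n}0.png",cv2.resize(arm.camera(n),(800,600),interpolation=cv2.INTER_CUBIC)[:,:,::-1])
    c=arm.calibration(n);print(n,c["mtx"],c["world_from_camera"])
print(arm.observe())
E
```

```text
pics
side [[378.49248716   0.         255.83315135]
 [  0.         378.49248716 187.08729537]
 [  0.           0.           1.        ]] [[-0.41393077 -0.49811594  0.76193295 -0.08991738]
 [-0.91011845  0.20935707 -0.35756681  0.47591206]
 [ 0.01859368 -0.84145714 -0.54000385  0.63255529]
 [ 0.          0.          0.          1.        ]]
top [[396.08954945   0.         255.71365335]
 [  0.         396.08954945 189.74092082]
 [  0.           0.           1.        ]] [[-8.32245650e-04 -9.91790303e-01  1.27872209e-01  4.31989321e-01]
 [-9.99996967e-01  5.29002847e-04 -2.40539547e-03  1.41641399e-01]
 [ 2.31800314e-03 -1.27873823e-01 -9.91787735e-01  1.11936527e+00]
 [ 0.00000000e+00  0.00000000e+00  0.00000000e+00  1.00000000e+00]]
{'t': 0.1, 'joint_positions': array([ 1.24879443,  0.4118438 , -0.01270995,  1.59692122,  0.00561339,
        1.13428533, -0.08216875]), 'joint_velocities': array([-0.00103805, -0.00294623,  0.00237112, -0.00102463,  0.00119339,
       -0.00028756,  0.00170017]), 'joint_torque': array([ 1.88009013e-03, -5.89097142e+01,  6.43418189e-01, -2.91705537e+01,
       -5.38103131e-02,  1.45805546e-02, -2.67764690e-06]), 'ee_pos': array([ 0.15677875, -0.60456924,  0.22189432]), 'tcp_rot': array([-6.95928356e-04,  9.91954887e-01,  1.26589872e-01, -1.45620767e-04]), 'ft_force': array([ 0.0288675 , -0.18158258, -0.64000393]), 'wrist_torque': array([ 0.03096216, -0.00940304, -0.01653855]), 'grasp_force': 0.0, 'grip_width': 0.08771127110508818}
```

View pics/side0.png

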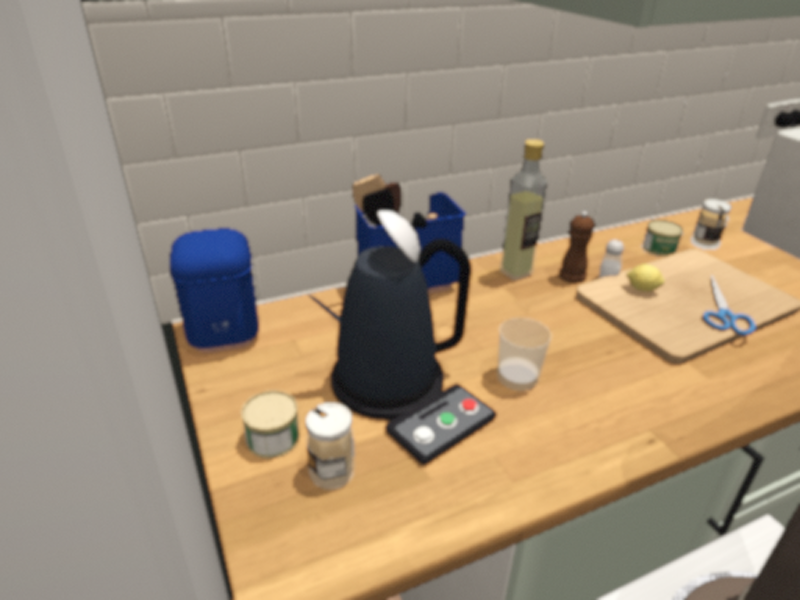

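View pics/top0.png

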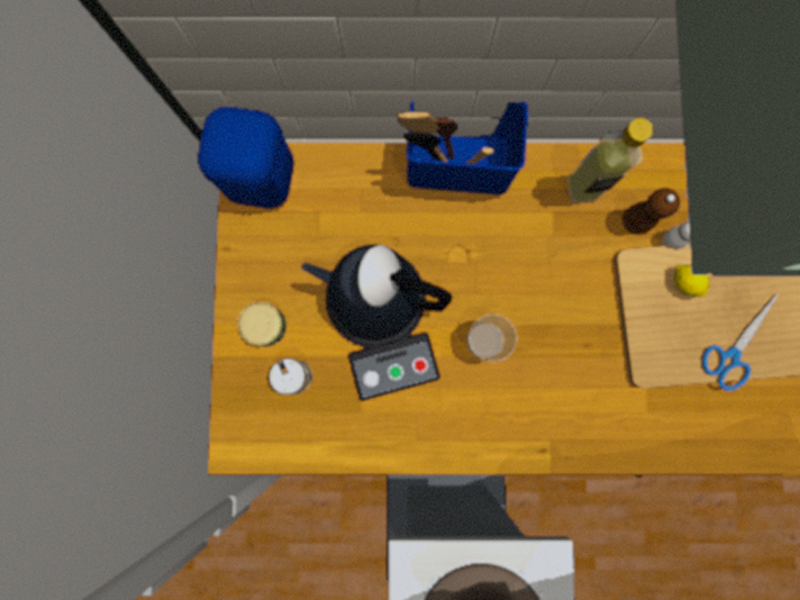

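The side view shows the kettle lid up at (400,235), the green button at (447,419), white (423,435) and red (469,405). In the top view green is at (396,372), white (371,379), red (420,366), and the lid is around (380,275). I'll enlarge both areas next.

```bash
python3 - <<'E'
from plant import arm
import cv2,numpy as np
def crop(n,x0,y0,w,h,s):
    im=arm.camera(n)[y0:y0+h,x0:x0+w,::-1]
    im=cv2.resize(im,None,fx=s,fy=s,interpolation=cv2.INTER_CUBIC)
    for k in range(0,w,10):
        cv2.putText(im,str(x0+k),(k*s,8),0,.3,(0,255,255),1);cv2.line(im,(k*s,10),(k*s,14),(0,255,255),1)
    for k in range(10,h,10):
        cv2.putText(im,str(y0+k),(0,k*s+4),0,.3,(0,255,255),1)
    return im
a=crop("side",205,125,115,100,5);b=crop("top",190,148,110,110,5)
cv2.imwrite("pics/s1.png",a);cv2.imwrite("pics/t1.png",b)
# colour centroids
for n in("side","top"):
    im=arm.camera(n).astype(int);r,g,bl=im[...,0],im[...,1],im[...,2]
    for nm,m in(("green",(g-r>60)&(g-bl>40)),("red",(r-g>120)&(r-bl>100))):
        k,l,st,ce=cv2.connectedComponentsWithStats(m.astype(np.uint8))
        print(n,nm,[(st[i,4],ce[i].round(1)) for i in range(1,k) if st[i,4]>15])
E
```

```text
side green [(np.int32(43), array([285.7, 267.2]))]
side red [(np.int32(35), array([299.8, 258.5]))]
top green [(np.int32(38), array([252.8, 237.8]))]
top red [(np.int32(27), array([268.4, 233.4]))]
```

View pics/s1.png

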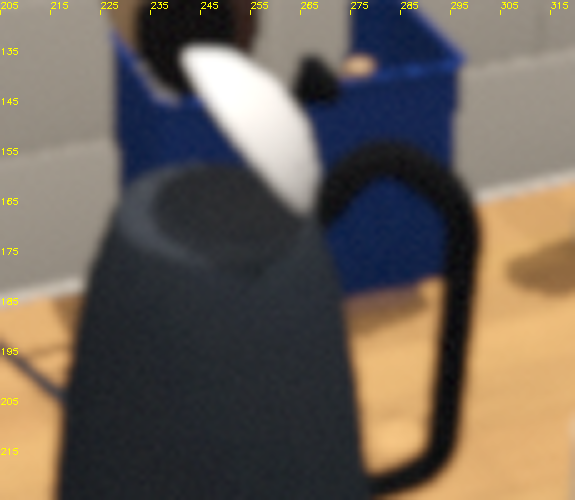

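View pics/t1.png

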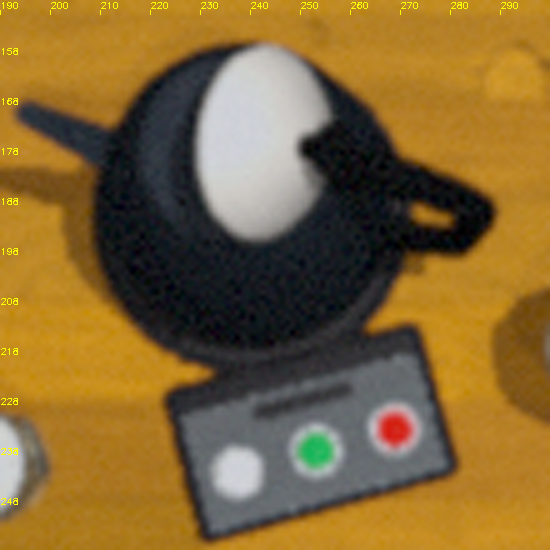

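Side crop: the lid's free edge is at (244,135), its hinge end near (266,167), and the knob at (268,140). Top crop: green (252.8,237.8), red (268.4,233.4), white (238,242), spout tip (194,170), handle end (288,189), knob tip near (252,176).

```bash
cat > h.py <<'E'
from plant import arm
import numpy as np,cv2
def cam(n):
    c=arm.calibration(n);T=np.linalg.inv(np.array(c["world_from_camera"]));return np.array(c["mtx"]),T
def P(n):
    K,T=cam(n);return K@T[:3]
def tri(s,t):
    X=cv2.triangulatePoints(P("side"),P("top"),np.array(s,float).reshape(2,1),np.array(t,float).reshape(2,1)).ravel();return X[:3]/X[3]
def proj(n,X):
    q=np.c_[np.atleast_2d(X),np.ones(len(np.atleast_2d(X)))]@P(n).T;return q[:,:2]/q[:,2:]
def atz(n,p,z):
    K,T=cam(n);W=np.linalg.inv(T);d=W[:3,:3]@np.linalg.solve(K,[*p,1]);o=W[:3,3];return o+d*(z-o[2])/d[2]
E
python3 - <<'E'
from h import *
g=tri((285.7,267.2),(252.8,237.8));r=tri((299.8,258.5),(268.4,233.4));w=tri((271,278.5),(237.5,242.3))
print("g",g,"r",r,"w",w,np.linalg.norm(g-r),np.linalg.norm(g-w))
for n,p in(("side",(285.7,267.2)),("top",(252.8,237.8))):print(n,atz(n,p,.024))
y=(w-r)[:2];y/=np.linalg.norm(y);x=np.array([y[1],-y[0]])
print("x",x,"base",g[:2]+.137*x,"yaw",np.degrees(np.arctan2(x[1],x[0])))
print("spout",tri((199.7,189),(194,170)),"knob",tri((269,139),(252,176)))
h=atz("top",(288,189),.2);s=atz("top",(194,170),.16);print("handle",h,"spout z.16",s)
for n,p in(("glass b",(310,228)),("jar",(185,241)),("tin",(167,207))):print(n,atz("top",p,.07))
E
```

```text
g [0.44054    0.14765169 0.02276734] r [0.4524291  0.10453737 0.02279056] w [0.42837034 0.19007533 0.01632125] 0.044723541547596654 0.044602897808436924
side [0.43983053 0.1489186  0.024     ]
top [0.44018898 0.14709454 0.024     ]
x [0.96264738 0.27075823] base [0.5724227  0.18474556] yaw 15.709391031749806
spout [0.6026372  0.28909856 0.17106069] knob [0.56727622 0.14394045 0.28363839]
handle [0.55223281 0.06381686 0.2       ] spout z.16 [0.60466789 0.29090734 0.16      ]
glass b [ 0.46539846 -0.00409327  0.07      ]
jar [0.43164643 0.32492738 0.07      ]
tin [0.52120951 0.37466527 0.07      ]
```

```bash
cat >> h.py <<'E'
def pose(p):
    x,y,yaw=p[:3];c,s=np.cos(yaw),np.sin(yaw);R=np.array([[c,-s,0],[s,c,0],[0,0,1]])
    return R,np.array([x,y,.012])-R@np.array([-.006,.005,0])   # x,y = axis
H=np.array([.024,-.023,.212]);A=np.array([.68,.73,0])/np.hypot(.68,.73);D=np.array([-A[1],A[0],0])
def lidpts(p,L):  # L: (along D, along A, z above kettle underside) shut
    from scipy.spatial.transform import Rotation as Ro
    L=np.atleast_2d(L);v=L[:,:1]*D+L[:,1:2]*A+(L[:,2:]-.212)*[0,0,1]
    R,t=pose(p);return (H+Ro.from_rotvec(A*p[3]).apply(v))@R.T+t
E
cat > fit.py <<'E'
from h import *
from scipy.optimize import minimize
th=np.linspace(0,2*np.pi,48,endpoint=False)
dome=np.vstack([np.c_[.0405+r*np.cos(th),r*np.sin(th),np.full(48,.233-(.233-.218)*(r/.0425)**2)] for r in(0,.02,.032,.0425)])
M={}
for n,b in(("side",(238,130,275,170)),("top",(225,152,265,200))):
    im=arm.camera(n).astype(int);m=np.zeros(im.shape[:2],np.uint8);x0,y0,x1,y1=b
    s=im[y0:y1,x0:x1];m[y0:y1,x0:x1]=(s.min(2)>125)&(s.max(2)-s.min(2)<45)
    k,l,st,_=cv2.connectedComponentsWithStats(m);M[n]=(l==1+st[1:,4].argmax()).astype(np.uint8);print(n,st[1:,4].max())
def cost(p):
    c=0
    for n,m in M.items():
        h=cv2.convexHull(proj(n,lidpts(p,dome)).astype(np.float32));a=np.zeros_like(m)
        cv2.fillConvexPoly(a,np.round((h)*16).astype(np.int32),1,shift=4)
        hm=cv2.convexHull(np.argwhere(m)[:,::-1].astype(np.int32));b=np.zeros_like(m);cv2.fillConvexPoly(b,hm,1)
        c+=(a!=b).sum()/b.sum()
    return c+((p[0]-.5724)**2+(p[1]-.1848)**2)/.005**2*.05+((p[2]+1.01)/.06)**2*.05
best=min((minimize(cost,[.5724,.1848,y,a],method="Nelder-Mead",options=dict(initial_simplex=np.array([.5724,.1848,y,a])+np.vstack([np.zeros(4),np.diag([.004,.004,.06,.1])]))) for y in(-1.05,-.95) for a in(.6,.75,.9,1.05)),key=lambda r:r.fun)
p=best.x;print(p,best.fun,"yaw",np.degrees(p[2]))
rim=[.072,0,.224]
for a in(p[3],.5,.25,0):
    q=p.copy();q[3]=a;print(a,"rim",lidpts(q,rim),"knob",lidpts(q,[.0405,0,.257]))
R,t=pose(p);print("D world",R@D,"A",R@A,"hinge",R@H+t)
print("proj knob",[proj(n,lidpts(p,[.0405,0,.257])) for n in M])
E
python3 fit.py
```

```text
side 563
top 723
[ 0.5760807   0.18773795 -1.02412404  0.86282077] 0.7346265717946127 yaw -58.67798545659873
0.862820765553116 rim [[0.5753689  0.18448332 0.28650052]] knob [[0.56617238 0.13986749 0.28403041]]
0.5 rim [[0.57935156 0.20380473 0.26904963]] knob [[0.57057675 0.16123479 0.28290795]]
0.25 rim [[0.58124118 0.21297201 0.25344003]] knob [[0.57343134 0.17508348 0.27762092]]
0 rim [[0.58229242 0.21807195 0.236     ]] knob [[0.57593311 0.18722054 0.269     ]]
D world [0.20188262 0.97940972 0.        ] A [ 0.97940972 -0.20188262  0.        ] hinge [0.56775687 0.14755445 0.224     ]
proj knob [array([[268.84399078, 138.43604047]]), array([[255.58527656, 177.43864381]])]
```

```bash
cat >> h.py <<'E'
from scipy.spatial.transform import Rotation as Ro
p0=[.5761,.1877,-1.024,.863]
def tool(d,o=None):
    w,x,y,z=arm.observe()["tcp_rot"];R=Ro.from_quat([x,y,z,w]);return (R.inv().apply(np.atleast_2d(d))/.6).round(4)
def way(th,off=.006):
    q=list(p0);q[3]=th;e=lidpts(q,[.083,0,.218])[0];R,_=pose(q);return e-off*(R@D)
E
python3 - <<'E'
from h import *
for n in("side","top"):print(n,proj(n,lidpts(p0,[[.083,0,.218],[.0405,.0425,.218],[.0405,-.0425,.218],[-.002,0,.218]])).round(1).tolist())
for t in(.86,.6,.4,.2,0):print(t,way(t))
s=arm.observe()["ee_pos"];a=np.array([.157,-.605,.36]);b=np.array([.36,-.2,.36]);c=way(.86)+[0,0,.05]
print(tool([a-s,b-a,c-b]))
E
```

```text
side [[242.5, 137.6], [251.0, 141.7], [259.7, 159.5], [267.0, 162.2]]
top [[229.2, 171.5], [246.3, 158.0], [238.4, 195.4], [254.7, 181.3]]
0.86 [0.576579   0.19022397 0.29081556]
0.6 [0.57970826 0.20541475 0.27581734]
0.4 [0.58152341 0.21422629 0.26184809]
0.2 [0.58274245 0.22014399 0.24636995]
0 [0.58331676 0.22293194 0.23      ]
[[ 1.000e-04  1.000e-04 -2.291e-01]
 [ 4.970e-01 -5.684e-01  1.000e-04]
 [ 5.127e-01 -5.389e-01  3.210e-02]]
```

Request:
apply_moves:
  moves:
    - [0,0,0,0,0,-0.23,1]
    - [0,0,0,0,0,-0.23,1]
    - [0,0,0,0,0,-0.23,1]
    - [0,0,0,0,0,-0.23,1]
    - [0,0,0,0.12,-0.14,-0.23,1]
    - [0,0,0,0.25,-0.28,-0.23,1]
    - [0,0,0,0.5,-0.57,-0.23,1]
    - [0,0,0,0.5,-0.57,-0.23,1]
  grip_force: 20

```text
t: 1.07
ee_pos: [0.2324, -0.4544, 0.3607]
tcp_rot: [0.0, 0.992, 0.126, 0.0]
ft_force: [0.6, -1.0, 1.1]
grip_width: 0.0377
grasp_force: 0.0
```

Request:
apply_moves:
  moves:
    - [0,0,0,0.6,-0.68,0,1]
    - [0,0,0,0.6,-0.68,0,1]
    - [0,0,0,0.6,-0.68,0,1]
    - [0,0,0,0.6,-0.68,0,1]
    - [0,0,0,0.6,-0.68,0,1]
    - [0,0,0,0.6,-0.68,0,1]
    - [0,0,0,0.6,-0.68,0,1]
    - [0,0,0,0.6,-0.68,0,1]

```text
t: 1.73
ee_pos: [0.383, -0.1568, 0.3611]
tcp_rot: [0.001, 0.992, 0.126, 0.0]
ft_force: [1.7, -0.0, -0.4]
grip_width: 0.0003
grasp_force: 0.0
```

```bash
python3 - <<'E'
from h import *
o=arm.observe();s=o["ee_pos"];print(s,o["t"],o["tcp_rot"],o["ft_force"],o["grip_width"])
print(tool([way(.86)+[0,0,.05]-s]))
E
```

```text
[ 0.38296583 -0.15684899  0.36105604] 1.7333 [5.30352899e-04 9.91977019e-01 1.26416673e-01 3.70773883e-04] [ 1.67798871 -0.04465044 -0.44963628] 0.00027821985078996725
[[ 0.4574 -0.4791  0.0335]]
```

Request:
apply_moves:
  moves:
    - [0,0,0,0.44,-0.46,0.02,1]
    - [0,0,0,0.44,-0.46,0.02,1]
    - [0,0,0,0.44,-0.46,0.02,1]
    - [0,0,0,0.44,-0.46,0.02,1]
    - [0,0,0,0.44,-0.46,0.02,1]
    - [0,0,0,0.44,-0.46,0.02,1]
    - [0,0,0,0.44,-0.46,0.02,1]
    - [0,0,0,0.44,-0.46,0.02,1]

```text
t: 2.4
ee_pos: [0.5459, 0.1337, 0.3502]
tcp_rot: [0.0, 0.992, 0.126, 0.0]
ft_force: [0.5, -0.5, 0.2]
grip_width: 0.0001
grasp_force: 0.0
```

Request:
apply_moves:
  moves:
    - [0,0,0,0.03,-0.03,0,1]
    - [0,0,0,0.03,-0.03,0,1]
    - [0,0,0,0.03,-0.03,0,1]
    - [0,0,0,0.03,-0.03,0,1]

```text
t: 2.73
ee_pos: [0.5578, 0.1532, 0.35]
tcp_rot: [0.0, 0.992, 0.126, -0.0]
ft_force: [0.1, 0.1, 0.8]
grip_width: 0.0006
grasp_force: 0.0
```

```bash
python3 - <<'E'
from h import *
o=arm.observe();s=o["ee_pos"];print(s,o["t"],o["tcp_rot"],o["ft_force"],way(.86))
print(tool([way(.86)+[0,0,.02]-s]))
def crop(n,x0,y0,w,h,k):return cv2.resize(arm.camera(n)[y0:y0+h,x0:x0+w,::-1],None,fx=k,fy=k,interpolation=cv2.INTER_CUBIC)
cv2.imwrite("pics/c1.png",np.hstack([crop("side",190,60,130,180,3),crop("top",180,110,130,180,3)]))
E
```

```text
[0.5578118  0.15324707 0.34995254] 2.7333 [ 3.20991513e-04  9.91979521e-01  1.26397952e-01 -2.89283597e-04] [0.13897762 0.09200092 0.82859574] [0.576579   0.19022397 0.29081556]
[[ 0.0458 -0.0519  0.0652]]
```

View pics/c1.png

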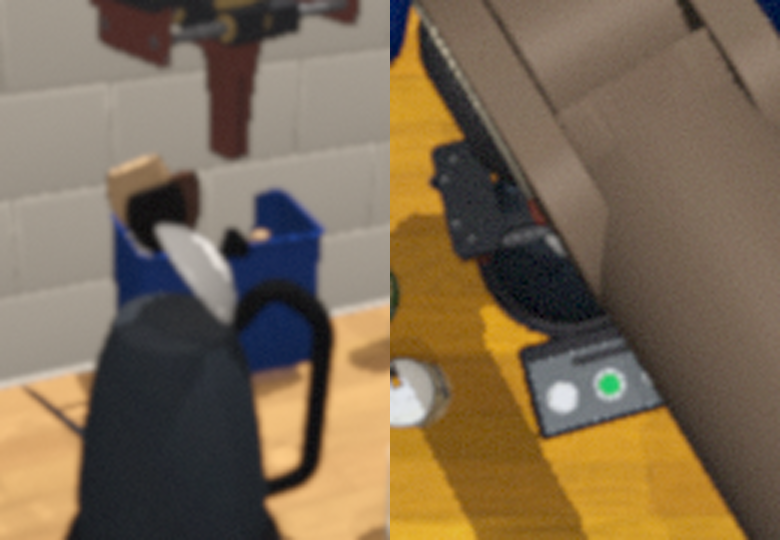

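Side crop: the shut fingertips are at (230,157), above and to the right of the lid's free edge at (160,226). The top view is blocked by the arm. I'll move over the edge.

Request:
apply_moves:
  moves:
    - [0,0,0,0.046,-0.052,0,1]
    - [0,0,0,0.046,-0.052,0,1]
    - [0,0,0,0.046,-0.052,0.03,1]
    - [0,0,0,0.046,-0.052,0.06,1]
    - [0,0,0,0.046,-0.052,0.065,1]
    - [0,0,0,0.046,-0.052,0.065,1]

```text
t: 3.33
ee_pos: [0.5764, 0.1897, 0.3106]
tcp_rot: [0.001, 0.992, 0.126, -0.001]
ft_force: [-0.2, 0.8, 0.9]
grip_width: 0.0005
grasp_force: 0.0
```

Request:
apply_moves:
  moves:
    - [0,0,0,0,0,0.008,1]
    - [0,0,0,0,0,0.016,1]
    - [0,0,0,0,0,0.022,1]
    - [0,0,0,0,0,0.027,1]
    - [0,0,0,0,0,0.032,1]
    - [0,0,0,0,0,0.035,1]
    - [0,0,0,0,0,0.035,1]

```text
t: 3.92
ee_pos: [0.577, 0.1918, 0.2904]
tcp_rot: [-0.0, 0.992, 0.127, 0.0]
ft_force: [-0.2, 0.4, 1.0]
grip_width: 0.0005
grasp_force: 0.4
```

```bash
python3 - <<'E'
from h import *
o=arm.observe();s=o["ee_pos"];print(s,o["t"],o["ft_force"],way(.86))
W=np.array([way(t) for t in(.86,.75,.6,.5,.4,.3,.2,.1,0)]);print(tool(W-s))
def crop(n,x0,y0,w,h,k):return cv2.resize(arm.camera(n)[y0:y0+h,x0:x0+w,::-1],None,fx=k,fy=k,interpolation=cv2.INTER_CUBIC)
cv2.imwrite("pics/c2.png",crop("side",205,90,110,110,5))
E
```

```text
[0.5769945  0.19181559 0.29041005] 3.9167 [-0.22120506  0.41898889  1.0239457 ] [0.576579   0.19022397 0.29081556]
[[-0.0013  0.0024 -0.0007]
 [ 0.0038 -0.0081  0.0091]
 [ 0.0101 -0.0208  0.0243]
 [ 0.0136 -0.028   0.0356]
 [ 0.0167 -0.0342  0.0476]
 [ 0.0192 -0.0393  0.0603]
 [ 0.0211 -0.0432  0.0735]
 [ 0.0224 -0.046   0.087 ]
 [ 0.0232 -0.0475  0.1007]]
```

View pics/c2.png

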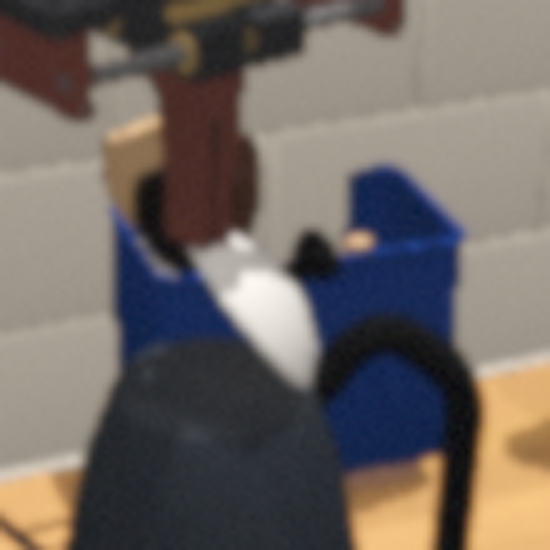

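The fingertips (190-235, 240) sit right over the lid's free edge. I'll follow the lid's arc down, a few mm further in.

Request:
apply_moves:
  moves:
    - [0,0,0,-0.003,0.006,0,1]
    - [0,0,0,0,0,0.006,1]
    - [0,0,0,0.002,-0.005,0.012,1]
    - [0,0,0,0.005,-0.011,0.018,1]
    - [0,0,0,0.008,-0.016,0.025,1]
    - [0,0,0,0.01,-0.021,0.034,1]
    - [0,0,0,0.012,-0.025,0.042,1]
    - [0,0,0,0.014,-0.029,0.05,1]

```text
t: 4.63
ee_pos: [0.5803, 0.2104, 0.2592]
tcp_rot: [0.0, 0.992, 0.127, -0.001]
ft_force: [0.8, 1.4, 0.9]
grip_width: 0.0003
grasp_force: 0.9
```

```bash
python3 - <<'E'
from h import *
o=arm.observe();s=o["ee_pos"];print(s,o["t"],o["ft_force"])
W=np.array([way(t,.008) for t in(.4,.3,.2,.1,0)]);print(tool(W-s))
def crop(n,x0,y0,w,h,k):return cv2.resize(arm.camera(n)[y0:y0+h,x0:x0+w,::-1],None,fx=k,fy=k,interpolation=cv2.INTER_CUBIC)
cv2.imwrite("pics/c3.png",crop("side",205,90,110,110,5))
E
```

```text
[0.58025384 0.21044368 0.25918222] 4.6333 [0.81179219 1.37351893 0.8736439 ]
[[ 0.0022 -0.0026 -0.0044]
 [ 0.0047 -0.0077  0.0082]
 [ 0.0066 -0.0116  0.0213]
 [ 0.008  -0.0144  0.0349]
 [ 0.0088 -0.0159  0.0486]]
```

View pics/c3.png

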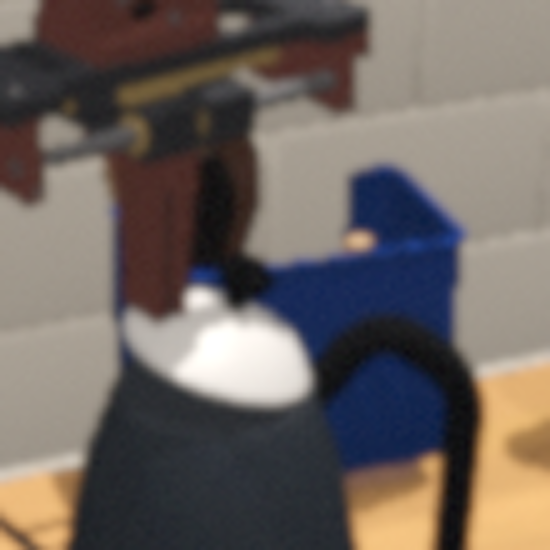

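The lid has followed down to roughly 0.35 rad, with the tips on it at (155,312). I'll continue.

Request:
apply_moves:
  moves:
    - [0,0,0,0.002,-0.003,0.006,1]
    - [0,0,0,0.004,-0.006,0.012,1]
    - [0,0,0,0.006,-0.009,0.018,1]
    - [0,0,0,0.007,-0.01,0.023,1]
    - [0,0,0,0.008,-0.011,0.027,1]
    - [0,0,0,0.008,-0.011,0.03,1]
    - [0,0,0,0.008,-0.011,0.03,1]

```text
t: 5.27
ee_pos: [0.5836, 0.2179, 0.2418]
tcp_rot: [-0.0, 0.992, 0.127, -0.0]
ft_force: [-0.3, 0.0, 0.7]
grip_width: 0.0004
grasp_force: 0.2
```

Request:
apply_moves:
  moves:
    - [0,0,0,0,0,0.002,1]
    - [0,0,0,0,0,0.003,1]
    - [0,0,0,0,0,0.003,1]

```text
t: 5.52
ee_pos: [0.5837, 0.2178, 0.2405]
tcp_rot: [-0.0, 0.992, 0.127, 0.0]
ft_force: [0.8, 0.7, 1.0]
grip_width: 0.0003
grasp_force: 0.6
```

Request:
apply_moves:
  moves:
    - [0,0,0,0,0,0.002,1]
    - [0,0,0,0,0,0.003,1]
    - [0,0,0,0,0,0.003,1]

```text
t: 5.77
ee_pos: [0.5838, 0.218, 0.239]
tcp_rot: [-0.0, 0.992, 0.127, 0.0]
ft_force: [0.0, 1.7, 2.8]
grip_width: 0.0005
grasp_force: 1.7
```

Request:
apply_moves:
  moves:
    - [0,0,0,0,0,0.002,1]
    - [0,0,0,0,0,0.002,1]

```text
t: 5.93
ee_pos: [0.5839, 0.2181, 0.2385]
tcp_rot: [-0.0, 0.992, 0.127, 0.001]
ft_force: [-1.4, 1.1, 7.9]
grip_width: 0.0005
grasp_force: 3.7
```

Request:
apply_moves:
  moves:
    - [0,0,0,0,0,0.002,1]
    - [0,0,0,0,0,0.002,1]

```text
t: 6.1
ee_pos: [0.584, 0.2182, 0.2381]
tcp_rot: [-0.0, 0.992, 0.127, 0.001]
ft_force: [-2.6, -0.0, 12.5]
grip_width: 0.0003
grasp_force: 5.6
```

```bash
python3 - <<'E'
from h import *
o=arm.observe();print(o["ee_pos"],o["ft_force"])
def crop(n,x0,y0,w,h,k):return cv2.resize(arm.camera(n)[y0:y0+h,x0:x0+w,::-1],None,fx=k,fy=k,interpolation=cv2.INTER_CUBIC)
cv2.imwrite("pics/c4.png",crop("side",205,90,110,110,5))
E
```

```text
[0.58402363 0.21815945 0.23812538] [-2.64799778 -0.04143087 12.48822109]
```

View pics/c4.png

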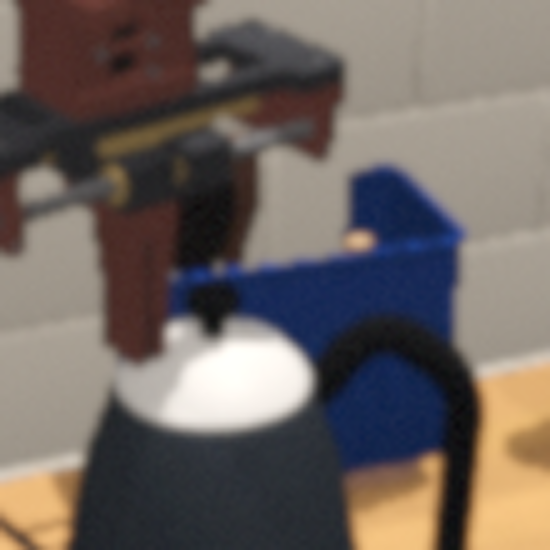

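The force jumped to 12 N at z = 0.238. The lid looks flush with the kettle's rim and the knob is upright at (213,300), so it is shut. I'll lift off and go above the green button.

Request:
apply_moves:
  moves:
    - [0,0,0,0,0,-0.01,1]
    - [0,0,0,0,0,-0.05,1]
    - [0,0,0,0,0,-0.15,1]
    - [0,0,0,0,0,-0.15,1]
    - [0,0,0,0,0,-0.15,1]

```text
t: 6.57
ee_pos: [0.5849, 0.2183, 0.3309]
tcp_rot: [-0.001, 0.992, 0.126, 0.003]
ft_force: [-0.2, 1.1, -0.3]
grip_width: 0.0004
grasp_force: 0.0
```

```bash
python3 - <<'E'
from h import *
s=arm.observe()["ee_pos"];print(s,arm.observe()["ft_force"]);print(tool([np.array([.4403,.1478,s[2]])-s]))
E
```

```text
[0.58494452 0.21825397 0.33089484] [-0.22272385  1.14428711 -0.25684862]
[[-0.2628  0.0533 -0.0017]]
```

Request:
apply_moves:
  moves:
    - [0,0,0,-0.263,0.053,0,1]
    - [0,0,0,-0.263,0.053,0,1]
    - [0,0,0,-0.263,0.053,0,1]
    - [0,0,0,-0.263,0.053,0,1]
    - [0,0,0,-0.263,0.053,0,1]
    - [0,0,0,-0.263,0.053,0,1]
    - [0,0,0,-0.263,0.053,0,1]

```text
t: 7.15
ee_pos: [0.4393, 0.1466, 0.3261]
tcp_rot: [0.0, 0.992, 0.126, 0.0]
ft_force: [0.6, 0.5, 0.6]
grip_width: 0.0
grasp_force: 0.0
```

```bash
python3 - <<'E'
from h import *
s=arm.observe()["ee_pos"];print(s);print(tool([np.array([.4403,.1478,.06])-s]))
def crop(n,x0,y0,w,h,k):return cv2.resize(arm.camera(n)[y0:y0+h,x0:x0+w,::-1],None,fx=k,fy=k,interpolation=cv2.INTER_CUBIC)
cv2.imwrite("pics/c5.png",crop("side",190,70,150,110,5))
E
```

```text
[0.43931223 0.1466033  0.32609578]
[[ 0.0019 -0.0019  0.4435]]
```

View pics/c5.png

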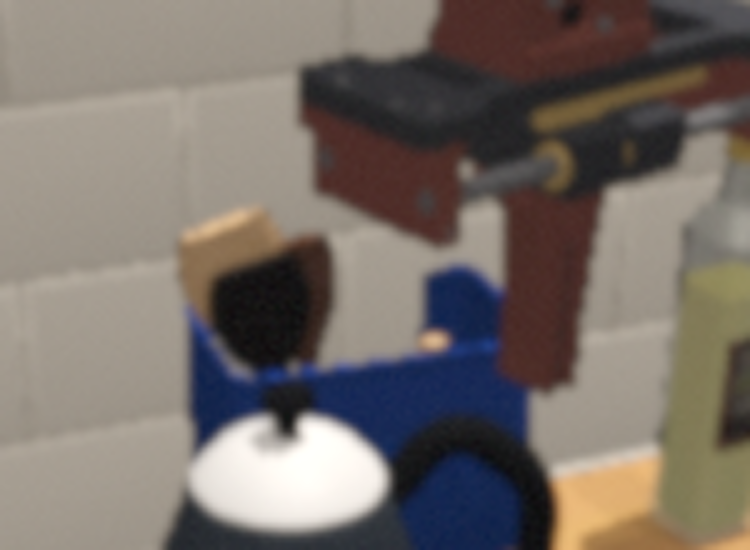

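Lid shut evenly, with the knob at (289,385) and the tips clear of the kettle. I'll descend toward the button.

Request:
apply_moves:
  moves:
    - [0,0,0,0.002,-0.002,0.44,1]
    - [0,0,0,0.002,-0.002,0.44,1]
    - [0,0,0,0.002,-0.002,0.44,1]
    - [0,0,0,0.002,-0.002,0.44,1]
    - [0,0,0,0.002,-0.002,0.44,1]
    - [0,0,0,0.002,-0.002,0.44,1]
    - [0,0,0,0.002,-0.002,0.44,1]
    - [0,0,0,0.002,-0.002,0.44,1]

```text
t: 7.87
ee_pos: [0.4373, 0.1489, 0.0576]
tcp_rot: [-0.0, 0.992, 0.127, -0.004]
ft_force: [-0.2, -0.3, 0.4]
grip_width: 0.0004
grasp_force: 0.0
```

```bash
python3 - <<'E'
from h import *
o=arm.observe();s=o["ee_pos"];print(s,o["ft_force"]);print(tool([np.array([.4403,.1478,.03])-s]))
for t in(0,.06,.15):
    q=list(p0);q[3]=t;print(t,proj("side",lidpts(q,[.0405,0,.257])))
cv2.imwrite("pics/c6.png",cv2.resize(arm.camera("side")[200:310,205:345,::-1],None,fx=5,fy=5,interpolation=cv2.INTER_CUBIC))
E
```

```text
[0.43731131 0.14886291 0.05763302] [-0.20187393 -0.25101821  0.37718707]
[[0.0048 0.003  0.046 ]]
0 [[246.63676134 146.64843648]]
0.06 [[247.91743445 145.5487233 ]]
0.15 [[249.95676919 144.02240472]]
```

View pics/c6.png

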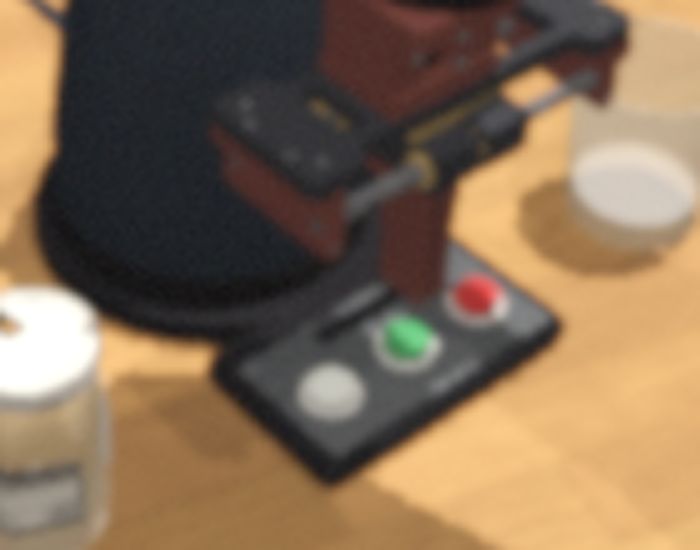

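Knob pixel agrees with lid angle 0. The tips (420,295) are about 34 mm above the green button (407,338), with the neighbouring buttons clear.

Request:
apply_moves:
  moves:
    - [0,0,0,0.005,0.003,0.01,1]
    - [0,0,0,0.005,0.003,0.025,1]
    - [0,0,0,0.005,0.003,0.038,1]
    - [0,0,0,0.005,0.003,0.044,1]
    - [0,0,0,0.005,0.003,0.044,1]
    - [0,0,0,0.005,0.003,0.044,1]

```text
t: 8.42
ee_pos: [0.4431, 0.1477, 0.0359]
tcp_rot: [0.0, 0.992, 0.127, 0.0]
ft_force: [0.4, 0.8, 0.5]
grip_width: 0.0005
grasp_force: 0.0
```

Request:
apply_moves:
  moves:
    - [0,0,0,0,0,0.003,1]
    - [0,0,0,0,0,0.006,1]
    - [0,0,0,0,0,0.009,1]
    - [0,0,0,0,0,0.009,1]

```text
t: 8.75
ee_pos: [0.443, 0.1476, 0.0302]
tcp_rot: [0.0, 0.992, 0.127, -0.0]
ft_force: [0.6, -0.2, -0.4]
grip_width: 0.0001
grasp_force: 0.0
```

Request:
apply_moves:
  moves:
    - [0,0,0,-0.004,0,0.003,1]
    - [0,0,0,-0.004,0,0.006,1]
    - [0,0,0,-0.004,0,0.01,1]
    - [0,0,0,-0.004,0,0.01,1]

```text
t: 9.08
ee_pos: [0.4406, 0.1471, 0.024]
tcp_rot: [0.0, 0.992, 0.127, -0.0]
ft_force: [-0.9, 0.6, 0.5]
grip_width: 0.0001
grasp_force: 0.5
```

Request:
apply_moves:
  moves:
    - [0,0,0,0,0,0.002,1]
    - [0,0,0,0,0,0.004,1]
    - [0,0,0,0,0,0.004,1]

```text
t: 9.33
ee_pos: [0.4407, 0.1471, 0.0218]
tcp_rot: [0.0, 0.992, 0.127, -0.0]
ft_force: [-0.6, -0.6, 1.3]
grip_width: 0.0005
grasp_force: 1.1
```

Request:
apply_moves:
  moves:
    - [0,0,0,0,0,0.002,1]
    - [0,0,0,0,0,0.002,1]

```text
t: 9.5
ee_pos: [0.4407, 0.1471, 0.0207]
tcp_rot: [0.0, 0.992, 0.127, -0.0]
ft_force: [-0.5, 0.6, 3.1]
grip_width: 0.0007
grasp_force: 1.4
```

Request:
apply_moves:
  moves:
    - [0,0,0,0,0,0.002,1]
    - [0,0,0,0,0,0.002,1]

```text
t: 9.67
ee_pos: [0.4407, 0.1471, 0.0201]
tcp_rot: [0.0, 0.992, 0.127, 0.0]
ft_force: [-3.2, -2.8, 13.3]
grip_width: -0.0001
grasp_force: 6.6
```

Bottomed out at z = 0.020 with 13 N, so the button is fully in. Withdrawing.

Request:
apply_moves:
  moves:
    - [0,0,0,0,0,-0.004,1]
    - [0,0,0,0,0,-0.012,1]
    - [0,0,0,0,0,-0.03,1]
    - [0,0,0,0,0,-0.1,1]
    - [0,0,0,0,0,-0.3,1]
    - [0,0,0,0,0,-0.4,1]
    - [0,0,0,0,0,-0.4,1]
    - [0,0,0,0,0,-0.4,1]

```text
t: 10.33
ee_pos: [0.44, 0.1475, 0.2487]
tcp_rot: [-0.0, 0.992, 0.127, 0.0]
ft_force: [1.8, -0.0, -0.1]
grip_width: 0.0005
grasp_force: 0.0
```

Request:
apply_moves:
  moves:
    - [0,0,0,0,0,-0.2,1]
    - [0,0,0,0,0,-0.2,1]
    - [0,0,0,0,0.3,-0.2,1]
    - [0,0,0,0,0.3,-0.2,1]
    - [0,0,0,0,0.3,-0.2,1]
    - [0,0,0,0,0.3,-0.2,1]
    - [0,0,0,0,0.3,-0.2,1]
    - [0,0,0,0,0.3,-0.2,1]

```text
t: 11.0
ee_pos: [0.4866, -0.0319, 0.3669]
tcp_rot: [0.0, 0.992, 0.123, 0.0]
ft_force: [-0.9, 0.7, -0.8]
grip_width: 0.0004
grasp_force: 0.0
```

Request:
apply_moves:
  moves:
    - [0,0,0,0,0,0,1]
    - [0,0,0,0,0,0,1]
    - [0,0,0,0,0,0,1]
    - [0,0,0,0,0,0,1]

```text
t: 11.33
ee_pos: [0.4856, -0.0255, 0.366]
tcp_rot: [-0.0, 0.992, 0.128, 0.0]
ft_force: [0.1, -0.1, -0.5]
grip_width: 0.0007
grasp_force: 0.0
```

```bash
python3 - <<'E'
from h import *
print(arm.observe()["ee_pos"],arm.observe()["ft_force"])
cv2.imwrite("pics/end.png",np.hstack([cv2.resize(arm.camera("side")[110:310,150:350,::-1],None,fx=2,fy=2),cv2.resize(arm.camera("top")[100:300,150:350,::-1],None,fx=2,fy=2)]))
E
```

```text
[ 0.48559009 -0.0255483   0.36599009] [ 0.12446269 -0.05506197 -0.53687229]
```

View pics/end.png

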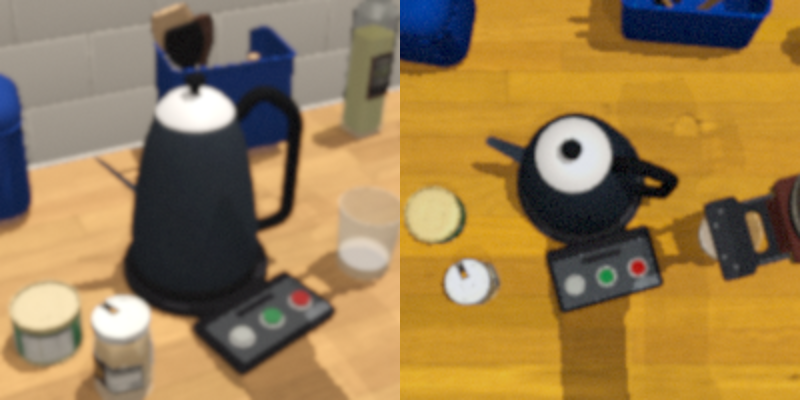

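Lid shut at (195,107), buttons out, everything still in its place, hand clear.

```bash
python3 -c "from plant import arm;print(arm.hand_in())"
```

```text
the job is handed in; nothing more can be done
None
```

The job is handed in, with no verdict returned: the lid was pushed shut, the green button was then pressed fully in and came back out, and the hand is clear with nothing else visibly moved.

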